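# Clear the banding wheel's spindle and fit its riser sleeve

### The arm

A 7-joint arm with a two-finger parallel gripper is mounted at the origin on the work surface. World frame = base frame: x ahead of the robot, y to its left, z up, the work surface at z = 0. Lengths are in m, angles in rad, forces in N, time in s.
With the tool pointing down it reaches from about 0.4 to 0.9 m from the base axis. Payload 5.5 kg.
Tool frame: the origin (TCP) lies on the centre line of the jaws, within the pads' length; the fingertips stand 14 mm ahead of it and the grasp point (between the pads) lies 5 mm behind it; y points along the fingers, x is the direction in which the jaws open and shut, and the axes are right-handed (so a half turn about y gives the same grasp; the last joint's range is limited). The gripper opens to 85 mm and grips with 20 to 120 N. Pads are 22 mm wide; open, the fingers measure 114 mm over their backs; the gripper's body (76 mm by 85 mm) begins 54 mm behind the grasp point. The pads swing forward as they close: fully open they stand 13 mm farther back than shut.
Start: joints at [-1.023, 0.501, -0.427, 1.55, 0.221, 1.138, -0.21], TCP at [0.183, 0.624, 0.245] pointing down, gripper open.
Joint ranges: [-2.88, 2.88], [-0.31, 2.03], [-1.54, 1.56], [0.2, 2.42], [-1.41, 4.55], [0.19, 2.02], [-2.57, 2.57]. Speed limits (rad/s): [2.57, 2.57, 3.14, 3.14, 3.14, 3.14, 3.14].

### API

Orientations are given as a unit quaternion [x, y, z, w].
In Python, from bench import readout, snapshot, camera_model, ticket gives the robot as it stands.
- The arm moves only by the tool drive_tool, never from a script. Its argument "plan" is a list of rows, each an object with "translation": the shift along the tool's x, y, z each as a share of 0.3 m, from -1 to 1, a list of three; "yaw": the turn about the tool's y as a share of 90 degrees, from -1 to 1; "hand": the gripper's target within -1 to 1 (fully open at 1, half-way at 0, shut at -1). A call has 1 to 8 rows; each row is the pose to reach, as a shift and turn from the pose commanded when the call began, along the tool's axes at that moment; what a row does not reach only later rows make up. A row lasts 1/12 s, in which the tool goes at most 41.7 mm and 7.16 degrees, less where a joint would pass 70% of its speed; a pose out of reach is approached as far as the arm can. A call with a number of a shift or a turn outside -1 to 1 is refused whole. A call with a gripper value outside its range is refused whole. The fingers move at their own pace and stop on an object; "force" is the grip in N (left out, the last holds). Time passes only in rows, so rows that repeat a pose let the fingers close. It gives the time, the measured TCP pose, the force and the opening at its end, in the units of the state.
- readout.state(): the state, without advancing time (a new reading comes with each control period).
- snapshot(name): name is "side" or "top"; returns the picture (384x512x3 uint8, red, green, blue); there is no depth.
- camera_model(name): a dict with "fov_y" (degrees; the focal length in pixels is half the picture's height over the tangent of half this angle, whatever the lens; pixels are square), "cx", "cy" (the principal point, pixels), "cam_to_world" (4x4, takes a point from camera to world coordinates). Camera axes: x right, y down, z forward; pixel columns grow to the right and rows downward; lengths in m; the calibration is good to about 2 mm. A picture is of the moment at which its call begins. camera_model takes no time and is no camera call.
- ticket.hand_in(): hands the job in, once; it reports no verdict.
The state is a dict: "t": time; "joint_positions": joint angles; "joint_vel": joint speeds; "joint_efforts": joint torques, N m; "tcp_pos": TCP position; "ee_rot": TCP orientation; "ft_force": force on the tool from outside, world axes, zero at the start; "torque": the same for the moment, N m; "grip_width": opening from 0.0 (shut) to 1.0 (fully open).
Only numpy, scipy, OpenCV 4.12 (cv2) and the standard library are available. Lean on these libraries where they do the work, as an engineer would, in place of code of your own. Each camera call takes 0.05 s, during which the arm holds its last target. There are 200 camera calls.

### The job

Make the decorating wheel ready for its head: lift the blue tape roll off the spindle of the green wheel base and lay it flat in the white tray, then slide the brass riser sleeve, notched end down, over the spindle. The spindle's cross pin points in an unknown direction: feel for it by turning the sleeve, never force or drop it, until the notches drop over the pin and the sleeve stands fully home on the base; let go and leave the mug, jar and flask where they are.

Things in the scene. Friction and masses are not known exactly. Their poses are not given: they have to be found in the camera images.
- base: Round dark green cast base of a banding wheel, fixed to the bench, 132 mm across at the foot, tapering to a flat platform 60 mm across at 45 mm height. Origin: centre of its underside, z up. A steel spindle, 24 mm in diameter, stands upright at its centre.
- spindle_top (a point): Centre of the spindle's top, 65 mm above the platform, 110 mm above the bench; the top edge has a 3 mm chamfer. Its axes do not follow the cross pin.
- seat (a point): Centre of the platform, at the spindle's foot, z up; the sleeve's origin comes here when fully home. A level 7 mm cross pin passes through the spindle, 38 mm end to end, its top 11 mm above the platform. A stiff brake holds spindle and pin (0.4 N m); the pin's direction is arbitrary, not reported, and unrelated to any axes given.
- sleeve: Brass tube standing on the bench, 90 mm long, 44 mm outside, 26.4 mm inside diameter, about 0.35 kg. Origin: on its axis at the lower end, z up. Two notches in the lower end, across its wall at +x and -x, 10 mm wide, 13 mm deep. Elsewhere it stands 11 mm high on the pin; at most half a turn brings the notches over it. Grip the outside near the top, from above.
- tape: Roll of blue tape, 64 mm outside and 46 mm inside diameter, 48 mm wide, about 0.12 kg, lying flat on the platform loosely round the spindle. Origin: on its axis at the underside, z up. The spindle stands 17 mm above it: take it from above by its outside.
- tray: Shallow square white ceramic tray, 150 x 150 mm, 20 mm high, walls 6 mm, fixed to the bench. Origin: centre of its underside, z up, x and y along its sides.
- tray_in (a point): The centre of the tray's inner floor.
- mug: Green mug, 80 mm across, 95 mm high, bystander. Origin: centre of its underside.
- jar: Small blue glaze jar with white cap, 64 mm across, 70 mm high, bystander. Origin: centre of its underside.
- flask: Yellow and brown drinking flask with a grey cap and loop, 72 mm across, 204 mm high, bystander. Origin: centre of its underside.
Things that resemble listed ones, but are neither listed nor needed, are in the scene too. What is shaped like the sleeve but red is not meant.

How it is judged:
On the way, in this order (a step that is already met when the one before it is completed fails the run):
1. the tape roll lies flat in the tray (horizontal distance between tape and tray_in below 0.045 m and z of tape in the frame of tray_in below 0.006 m and angle between the z axis of tape and the z axis of tray, either way round below 0.1 rad), for 0.2 s.
2. the sleeve is threaded upright on the spindle (horizontal distance between sleeve and seat below 0.006 m and z of sleeve in the frame of seat below 0.05 m and angle between sleeve's own z axis and vertical below 0.12 rad), for 0.1 s.
At the end, for the whole second after the job is handed in: The sleeve stands upright (0.06 rad), notches down, on the spindle, its origin within 4 mm of the seat sideways and under 4 mm above it; the tape roll lies flat (0.1 rad) on the tray floor, within 45 mm of its centre; both at rest (all of step 1 and horizontal distance between sleeve and seat below 0.004 m and z of sleeve in the frame of seat below 0.004 m and angle between sleeve's own z axis and vertical below 0.06 rad and linear speed of each of sleeve, tape below 0.02 m/s); the robot touches nothing.
It fails at once if the sleeve is forced: more than 90 N between it and the wheel base with its spindle (contact force between sleeve and base above 90 N).
It fails at once if the sleeve is let drop down the spindle (horizontal distance between sleeve and seat below 0.01 m and z of sleeve in the frame of seat below 0.063 m and linear speed of sleeve above 0.6 m/s).
It fails at once if the mug is pushed more than 30 mm or tipped over (distance of mug from where it was at the start of the episode above 0.03 m or angle between mug's own z axis and vertical above 0.4 rad).
It fails at once if the jar is pushed more than 30 mm or tipped over (distance of jar from where it was at the start of the episode above 0.03 m or angle between jar's own z axis and vertical above 0.4 rad).
It fails at once if the flask is pushed more than 30 mm or tipped over (distance of flask from where it was at the start of the episode above 0.03 m or angle between flask's own z axis and vertical above 0.4 rad).
It also fails if it takes over 70 s, if anything falls off the work surface, if the arm or the gripper's body presses on something with over 40 N, if the wrist force passes 120 N, or if a joint passes its speed limit or range.

## Working session

There is one attempt and no reset: what is moved stays moved. The work goes in short steps, Python scripts to look and compute and a tool call to move; the robot and the scene stay as the last step left them, time stands still between calls to the robot, and variables do not carry over. Pictures are saved under pics/ and viewed, about 8 in all and at most 12, crops included, and the job is handed in when it is done.

Besides the shell and the picture viewer there is one more tool, called as name(argument=value, ...), one argument or row to a line, values as JSON. drive_tool: Moves the arm, as the interface text tells. Its arguments: {"type":"object","properties":{"plan":{"type":"array","items":{"type":"object","properties":{"translation":{"type":"array","items":{"type":"number","minimum":-1,"maximum":1}},"yaw":{"type":"number","minimum":-1,"maximum":1},"hand":{"type":"number"}}}},"force":{"type":"number"}},"required":["plan"]}

```bash
mkdir -p pics; ls
python3 - <<'E'
from bench import readout, snapshot, camera_model
import cv2
for n in("side","top"):
    im=snapshot(n); cv2.imwrite(f"pics/{n}0.png",im[:,:,::-1]); m=camera_model(n); print(n,m)
print(readout.state())
E
```

```text
pics
side {'fov_y': 48.984311141208885, 'cx': 258.8170451431575, 'cy': 186.97633461637778, 'cam_to_world': array([[ 0.9997704 ,  0.00962972,  0.01914211,  0.58598328],
       [-0.00892777, -0.6249009 ,  0.78065303, -1.03214326],
       [ 0.01947939, -0.78064469, -0.62467145,  0.86524383],
       [ 0.        ,  0.        ,  0.        ,  1.        ]])}
top {'fov_y': 44.90854294118236, 'cx': 256.581813458831, 'cy': 188.03376388770434, 'cam_to_world': array([[ 1.51399726e-02, -9.82917680e-01,  1.83421958e-01,
         3.68326594e-01],
       [-9.99884072e-01, -1.51801610e-02,  1.18507541e-03,
        -1.22536766e-01],
       [ 1.61954328e-03, -1.83418637e-01, -9.83033560e-01,
         1.47993685e+00],
       [ 0.00000000e+00,  0.00000000e+00,  0.00000000e+00,
         1.00000000e+00]])}
{'t': 0.1, 'joint_positions': array([-1.02281486,  0.50175047, -0.4268193 ,  1.55132483,  0.22081061,
        1.13829734, -0.21027363]), 'joint_vel': array([-0.00012231, -0.00274413, -0.0001712 , -0.00231434, -0.00025985,
       -0.00066969, -0.00029499]), 'joint_efforts': array([-1.03884164e-02, -5.70810127e+01, -5.83800092e+00, -2.81747568e+01,
        1.05631791e-02,  5.58492015e-03, -6.36467391e-06]), 'tcp_pos': array([0.18248572, 0.62324629, 0.24437494]), 'ee_rot': array([ 0.56622505,  0.42350865, -0.42450886, -0.56552793]), 'ft_force': array([ 0.46558198,  0.10111552, -1.04049148]), 'torque': array([ 0.00956417, -0.01571878, -0.00235407]), 'grip_width': 1.0035505489754053}
```

View pics/side0.png

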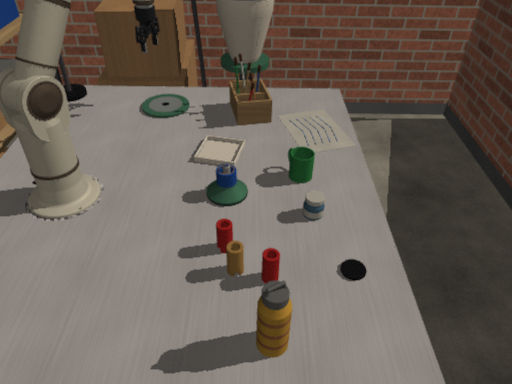

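View pics/top0.png

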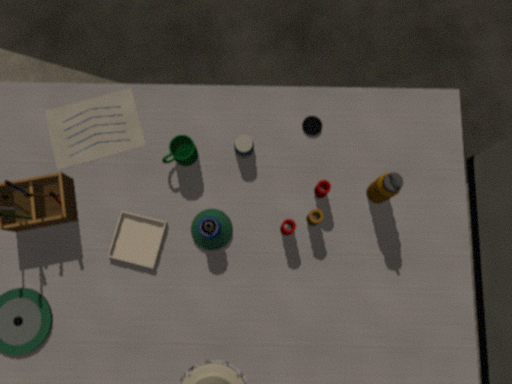

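The side view shows the base and tape at (227,185), the tray at (219,151), red tubes at (225,235) and (271,266), and a brass tube at (235,258). In the top view the base is at (211,229), the tray at (138,241), the red tubes at (288,227) and (322,188), and the brass tube at (315,216). Of the three tubes, only the brass one fits the sleeve. I'll confirm that in a crop and measure.

```bash
cat > h.py <<'E'
import numpy as np, cv2
from bench import readout, snapshot, camera_model
from scipy.spatial.transform import Rotation as R
def ray(n,u,v):
    m=camera_model(n); f=192/np.tan(np.radians(m["fov_y"]/2)); T=m["cam_to_world"]
    return T[:3,3], T[:3,:3]@np.array([(u-m["cx"])/f,(v-m["cy"])/f,1])
def plane(n,u,v,z):
    o,d=ray(n,u,v); return o+d*(z-o[2])/d[2]
def proj(n,p):
    m=camera_model(n); f=192/np.tan(np.radians(m["fov_y"]/2)); q=np.linalg.inv(m["cam_to_world"])@np.r_[p,1]
    return q[0]/q[2]*f+m["cx"], q[1]/q[2]*f+m["cy"]
def blobs(im,lo,hi,box,minA=15):
    x0,y0,x1,y1=box; hsv=cv2.cvtColor(im,cv2.COLOR_RGB2HSV)
    k=np.zeros(im.shape[:2],np.uint8); k[y0:y1,x0:x1]=cv2.inRange(hsv,lo,hi)[y0:y1,x0:x1]
    c,_=cv2.findContours(k,cv2.RETR_EXTERNAL,cv2.CHAIN_APPROX_NONE)
    return [q for q in c if cv2.contourArea(q)>=minA]
def crop(im,box,s,name):
    x0,y0,x1,y1=box; cv2.imwrite(name,cv2.resize(im[y0:y1,x0:x1,::-1],None,fx=s,fy=s,interpolation=cv2.INTER_CUBIC))
E
python3 - <<'E'
from h import *
t=cv2.imread("pics/top0.png")[:,:,::-1].copy(); s=cv2.imread("pics/side0.png")[:,:,::-1].copy()
a=cv2.resize(t[170:260,100:340],None,fx=3.3,fy=3.3,interpolation=cv2.INTER_CUBIC)
b=cv2.resize(s[135:290,190:290],None,fx=1.9,fy=1.9,interpolation=cv2.INTER_CUBIC)
w=np.zeros((a.shape[0]+b.shape[0],792,3),np.uint8); w[:a.shape[0],:a.shape[1]]=a; w[a.shape[0]:,:b.shape[1]]=b
b2=cv2.resize(s[210:290,205:290],None,fx=3.5,fy=3.5,interpolation=cv2.INTER_CUBIC); w[a.shape[0]:a.shape[0]+b2.shape[0],300:300+b2.shape[1]]=b2
cv2.imwrite("pics/c1.png",w[:600,:,::-1])
for nm,im,n,lo,hi,box,z in [("tape",t,"top",(105,100,40),(130,255,255),(180,200,240,260),.093),("brass",t,"top",(10,120,60),(30,255,255),(300,200,335,240),.09),
  ("green",t,"top",(60,90,20),(95,255,255),(180,200,240,260),0),("tray",t,"top",(0,0,125),(40,60,255),(100,200,175,280),.02),
  ("tapeS",s,"side",(105,100,40),(130,255,255),(205,150,250,200),.093),("brassS",s,"side",(10,120,60),(25,255,255),(220,235,250,280),.09)]:
    for c in blobs(im,lo,hi,box):
        (u,v),r=cv2.minEnclosingCircle(c); print(nm,cv2.contourArea(c),(round(u,1),round(v,1),round(r,1)),cv2.boundingRect(c),cv2.minAreaRect(c),plane(n,u,v,z).round(4))
E
```

```text
tape 325.0 (208.6, 227.2, 10.8) (198, 217, 22, 22) ((208.50003051757812, 227.00003051757812), (20.50609588623047, 20.50609588623047), 45.0) [0.5058 0.0209 0.093 ]
brass 149.5 (315.5, 215.6, 7.5) (308, 209, 15, 15) ((315.7500305175781, 215.75003051757812), (13.435027122497559, 14.142135620117188), 45.0) [ 0.5459 -0.2995  0.09  ]
green 1158.0 (211.2, 229.0, 20.1) (192, 210, 40, 40) ((211.2692108154297, 229.15380859375), (38.82901382446289, 39.10636520385742), 56.3099365234375) [0.5094 0.0219 0.    ]
tray 1616.0 (137.5, 241.5, 29.3) (112, 219, 52, 49) ((137.78839111328125, 242.04359436035156), (42.643165588378906, 42.06342315673828), 14.931418418884277) [0.4649 0.2491 0.02  ]
tray 32.0 (142.0, 217.0, 22.6) (120, 209, 45, 14) ((142.29598999023438, 215.37200927734375), (45.07913589477539, 5.277120590209961), 10.304845809936523) [0.5421 0.2397 0.02  ]
tapeS 227.0 (226.0, 175.5, 11.8) (216, 166, 21, 22) ((226.1448516845703, 176.73793029785156), (20.429189682006836, 19.266551971435547), 85.2363510131836) [ 0.5107 -0.013   0.093 ]
brassS 457.0 (233.5, 257.9, 17.3) (226, 241, 17, 35) ((234.0, 258.0), (34.0, 16.0), 90.0) [ 0.5458 -0.3401  0.09  ]
```

View pics/c1.png

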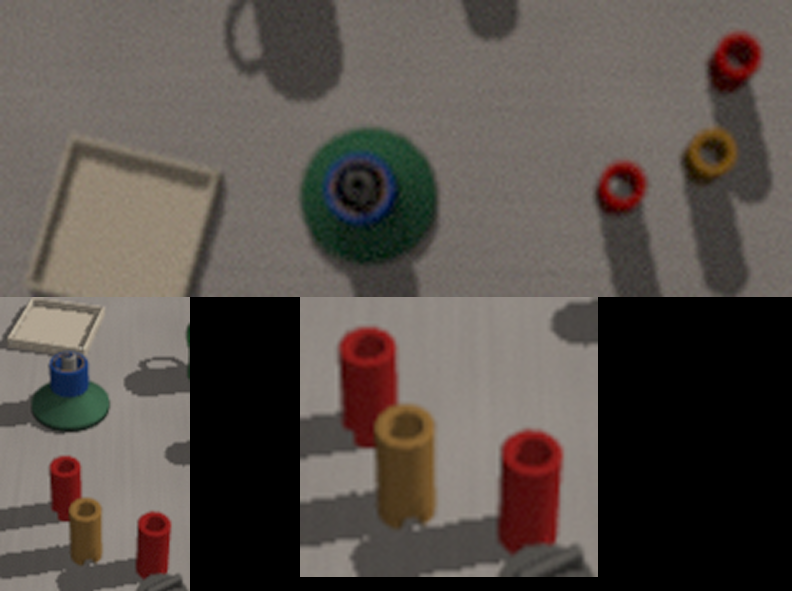

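The crop confirms it: the only brass tube is at top (315,216) and side (235,258), with a notch facing the side camera. The blue roll sits on the spindle. Next I'll refine the positions and work out the tool axes.

```bash
cat >> h.py <<'E'
def tool():
    s=readout.state(); M=R.from_quat(s["ee_rot"]).as_matrix(); return s,np.array(s["tcp_pos"]),M
def go(target,yaw_to=None,p=None):
    "shift (share of .3) in tool axes to world target; yaw share to bring jaw axis (mod 180) to angle yaw_to deg"
    s,q,M=tool(); q=q if p is None else np.array(p); print("jaw deg",np.degrees(np.arctan2(M[1,0],M[0,0])).round(2),"down",M[:,1].round(4),"tcp",q.round(4),"F",s["ft_force"].round(2),"w",round(s["grip_width"],3),"j7",round(s["joint_positions"][6],2))
    print("shift m",(M.T@(np.array(target)-q)).round(4),"share",(M.T@(np.array(target)-q)/.3).round(4))
    if yaw_to is not None:
        d=(yaw_to-np.degrees(np.arctan2(M[1,0],M[0,0]))+90)%180-90
        print("turn about world z deg",d.round(2),"yaw share",(-d/90).round(4),"(tool y down)")
def tri(a,b):
    (o1,d1),(o2,d2)=ray("top",*a),ray("side",*b); t=np.linalg.lstsq(np.c_[d1,-d2],o2-o1,rcond=None)[0]
    p,q=o1+t[0]*d1,o2+t[1]*d2; return (p+q)/2,np.linalg.norm(p-q)
def ellfit(im,lo,hi,box):
    c=max(blobs(im,lo,hi,box),key=cv2.contourArea); return cv2.fitEllipse(c)
E
python3 - <<'E'
from h import *
t=np.mean([snapshot("top") for _ in range(4)],0).astype(np.uint8); s=np.mean([snapshot("side") for _ in range(2)],0).astype(np.uint8)
np.save("t.npy",t);np.save("s.npy",s)
# base foot
(e,ax,an)=ellfit(t,(60,90,20),(95,255,255),(180,200,240,260)); print("foot top",e,ax,plane("top",*e,0))
c=max(blobs(s,(60,90,20),(95,255,255),(195,160,260,215)),key=cv2.contourArea); x,y,w,h=cv2.boundingRect(c); print("green side box",x,y,w,h, proj("side",(.5094,.0219,0)))
# check: projected foot extremes for candidate
for P in [(.5094,.0219)]:
    ang=np.linspace(0,2*np.pi,90); uv=np.array([proj("side",(P[0]+.066*np.cos(a),P[1]+.066*np.sin(a),0)) for a in ang]); print("pred foot side",uv.min(0),uv.max(0))
# tray floor/rim
k=blobs(t,(0,0,125),(40,70,255),(100,200,175,280),5); hull=cv2.convexHull(np.vstack(k)); r=cv2.minAreaRect(hull); print("tray",r,[plane("top",*p,.02).round(3) for p in cv2.boxPoints(r)],plane("top",*r[0],.02))
# tubes
for n,lo,hi in [("red",(0,150,60),(8,255,255)),("red2",(172,150,60),(180,255,255))]:
    for c in blobs(t,lo,hi,(270,170,340,245),30): u,v,w,h=cv2.boundingRect(c); print(n,u,v,w,h,plane("top",u+w/2,v+h/2,.09).round(3))
for n,im,box in [("top",t,(300,200,335,240)),("side",s,(220,235,250,285))]:
    c=max(blobs(im,(10,110,50),(30,255,255),box),key=cv2.contourArea); x,y,w,h=cv2.boundingRect(c); print("brass",n,x,y,w,h)
    for P in [(.546,-.30),(.544,-.302)]:
        uv=np.array([proj(n,(P[0]+.022*np.cos(a),P[1]+.022*np.sin(a),z)) for a in np.linspace(0,6.28,90) for z in(0,.09)]); print(P,"pred x",uv.min(0).round(1),uv.max(0).round(1))
go((.507,.021,.14),0)
E
```

```text
foot top (211.26080322265625, 229.06715393066406) (38.371070861816406, 39.030311584472656) [0.50919816 0.02167635 0.        ]
green side box 207 180 40 25 (np.float64(226.99406898782257), np.float64(191.93960456716704))
pred foot side [206.4496476  179.46565412] [247.42500549 205.40138292]
tray ((136.50177001953125, 238.32655334472656), (47.16082763671875, 48.422935485839844), 14.620875358581543) [array([0.419, 0.339, 0.02 ]), array([0.567, 0.312, 0.02 ]), array([0.531, 0.165, 0.02 ]), array([0.385, 0.195, 0.02 ])] [0.4747005  0.25286075 0.02      ]
red 281 219 15 15 [ 0.512 -0.218  0.09 ]
red 317 180 13 14 [ 0.634 -0.325  0.09 ]
brass top 307 209 17 16
(0.546, -0.3) pred x [305.2 208.4] [323. 226.]
(0.544, -0.302) pred x [305.9 209. ] [323.6 226.6]
brass side 226 241 17 35
(0.546, -0.3) pred x [225.4 239.5] [243.1 276.1]
(0.544, -0.302) pred x [224.6 240. ] [242.4 276.7]
jaw deg 73.68 down [-1.e-04 -2.e-04 -1.e+00] tcp [0.1826 0.6238 0.2452] F [-0.5  -1.17  0.21] w 1.0 j7 -0.21
shift m [-0.4873  0.1053 -0.4807] share [-1.6243  0.3509 -1.6023]
turn about world z deg -73.68 yaw share 0.8187 (tool y down)
```

drive_tool(
  plan=[
    {"translation": [-0.75, 0, -0.74], "hand": 1},
    {"translation": [-0.75, 0, -0.74], "hand": 1},
    {"translation": [-0.75, 0, -0.74], "hand": 1},
    {"translation": [-0.75, 0, -0.74], "hand": 1},
    {"translation": [-0.75, 0, -0.74], "hand": 1},
    {"translation": [-0.75, 0, -0.74], "hand": 1},
    {"translation": [-0.75, 0, -0.74], "hand": 1},
    {"translation": [-0.75, 0, -0.74], "hand": 1},
  ],
  force=40,
)

```text
invalid input
```

drive_tool(
  plan=[
    {"translation": [-0.8, 0.2, -0.8], "hand": 1},
    {"translation": [-0.8, 0.2, -0.8], "hand": 1},
    {"translation": [-0.8, 0.2, -0.8], "hand": 1},
    {"translation": [-0.8, 0.2, -0.8], "hand": 1},
    {"translation": [-0.8, 0.2, -0.8], "hand": 1},
    {"translation": [-0.8, 0.2, -0.8], "hand": 1},
    {"translation": [-0.8, 0.2, -0.8], "hand": 1},
    {"translation": [-0.8, 0.2, -0.8], "hand": 1},
  ],
)

```text
invalid input
```

```bash
python3 -c "
from h import *
go((.507,.0215,.08),73.7)"
```

```text
jaw deg 73.68 down [-1.e-04 -2.e-04 -1.e+00] tcp [0.1826 0.6238 0.2452] F [-0.5  -1.17  0.21] w 1.0 j7 -0.21
shift m [-0.4868  0.1653 -0.4805] share [-1.6227  0.5509 -1.6018]
turn about world z deg 0.02 yaw share -0.0002 (tool y down)
```

drive_tool(
  plan=[
    {"translation": [-0.75, 0, -0.74], "yaw": 0, "hand": 1},
    {"translation": [-0.75, 0, -0.74], "yaw": 0, "hand": 1},
    {"translation": [-0.75, 0, -0.74], "yaw": 0, "hand": 1},
    {"translation": [-0.75, 0, -0.74], "yaw": 0, "hand": 1},
    {"translation": [-0.75, 0, -0.74], "yaw": 0, "hand": 1},
    {"translation": [-0.75, 0, -0.74], "yaw": 0, "hand": 1},
    {"translation": [-0.75, 0, -0.74], "yaw": 0, "hand": 1},
    {"translation": [-0.75, 0, -0.74], "yaw": 0, "hand": 1},
  ],
  force=40,
)

```text
t: 1.07
tcp_pos: [0.3347, 0.341, 0.2453]
ee_rot: [0.568, 0.423, -0.423, -0.566]
ft_force: [1.0, 0.4, -0.0]
grip_width: 0.997
```

drive_tool(
  plan=[
    {"translation": [-0.75, 0.0, -0.74], "yaw": 0, "hand": 1},
    {"translation": [-0.75, 0.0, -0.74], "yaw": 0, "hand": 1},
    {"translation": [-0.75, 0.0, -0.74], "yaw": 0, "hand": 1},
    {"translation": [-0.75, 0.0, -0.74], "yaw": 0, "hand": 1},
    {"translation": [-0.75, 0.0, -0.74], "yaw": 0, "hand": 1},
    {"translation": [-0.75, 0.0, -0.74], "yaw": 0, "hand": 1},
    {"translation": [-0.75, 0.0, -0.74], "yaw": 0, "hand": 1},
    {"translation": [-0.75, 0.0, -0.74], "yaw": 0, "hand": 1},
  ],
)

```text
t: 1.73
tcp_pos: [0.4841, 0.0623, 0.2457]
ee_rot: [0.568, 0.423, -0.423, -0.566]
ft_force: [0.1, -0.7, 0.4]
grip_width: 0.999
```

```bash
python3 -c "
from h import *
go((.507,.0215,.08),73.7)"
```

```text
jaw deg 73.42 down [ 0.0017 -0.0015 -1.    ] tcp [0.4841 0.0623 0.2457] F [ 0.14 -0.73  0.43] w 0.999 j7 1.08
shift m [-0.0324  0.1658 -0.0333] share [-0.1079  0.5528 -0.1109]
turn about world z deg 0.28 yaw share -0.0031 (tool y down)
```

drive_tool(
  plan=[
    {"translation": [-0.12, 0.0, -0.12], "yaw": 0, "hand": 1},
    {"translation": [-0.12, 0.1, -0.12], "yaw": 0, "hand": 1},
    {"translation": [-0.12, 0.2, -0.12], "yaw": 0, "hand": 1},
    {"translation": [-0.12, 0.3, -0.12], "yaw": 0, "hand": 1},
    {"translation": [-0.12, 0.35, -0.12], "yaw": 0, "hand": 1},
    {"translation": [-0.12, 0.35, -0.12], "yaw": 0, "hand": 1},
    {"translation": [-0.12, 0.35, -0.12], "yaw": 0, "hand": 1},
  ],
)

```text
t: 2.32
tcp_pos: [0.5062, 0.0226, 0.1399]
ee_rot: [-0.565, -0.424, 0.425, 0.566]
ft_force: [-0.2, 0.5, -0.4]
grip_width: 1.0
```

```bash
python3 -c "
from h import *
go((.507,.0215,.08),73.7)"
```

```text
jaw deg 73.69 down [-0.0018 -0.     -1.    ] tcp [0.5062 0.0226 0.1399] F [-0.24  0.49 -0.42] w 1.0 j7 1.16
shift m [-0.0008  0.0599 -0.0011] share [-0.0027  0.1996 -0.0038]
turn about world z deg 0.01 yaw share -0.0001 (tool y down)
```

drive_tool(
  plan=[
    {"translation": [0, 0.1, 0], "yaw": 0, "hand": 1},
    {"translation": [0, 0.2, 0], "yaw": 0, "hand": 1},
    {"translation": [0, 0.2, 0], "yaw": 0, "hand": 1},
    {"translation": [0, 0.2, 0], "yaw": 0, "hand": -1},
    {"translation": [0, 0.2, 0], "yaw": 0, "hand": -1},
    {"translation": [0, 0.2, 0], "yaw": 0, "hand": -1},
    {"translation": [0, 0.2, 0], "yaw": 0, "hand": -1},
    {"translation": [0, 0.2, 0], "yaw": 0, "hand": -1},
  ],
  force=35,
)

```text
t: 2.98
tcp_pos: [0.5088, 0.0228, 0.0827]
ee_rot: [0.567, 0.425, -0.423, -0.565]
ft_force: [-0.4, 0.3, 8.2]
grip_width: 0.723
```

drive_tool(
  plan=[
    {"translation": [0, 0, 0], "yaw": 0, "hand": -1},
    {"translation": [0, -0.05, 0], "yaw": 0, "hand": -1},
    {"translation": [0, -0.13, 0], "yaw": 0, "hand": -1},
    {"translation": [0, -0.23, 0], "yaw": 0, "hand": -1},
    {"translation": [0, -0.32, 0], "yaw": 0, "hand": -1},
    {"translation": [0, -0.4, 0], "yaw": 0, "hand": -1},
    {"translation": [0, -0.4, 0], "yaw": 0, "hand": -1},
  ],
)

```text
t: 3.57
tcp_pos: [0.5104, 0.0228, 0.2064]
ee_rot: [0.568, 0.427, -0.421, -0.564]
ft_force: [0.6, -0.2, -0.3]
grip_width: 0.719
```

```bash
python3 -c "
from h import *
go((.4747,.2529,.1),73.7)
t=snapshot('top'); s=snapshot('side'); a=cv2.resize(t[170:290,90:260],None,fx=4,fy=4,interpolation=2)
cv2.imwrite('pics/c2.png',np.vstack([a,])[:,:,::-1]); np.save('t2.npy',t); np.save('s2.npy',s)"
```

```text
jaw deg 73.67 down [ 1.040e-02  8.000e-04 -9.999e-01] tcp [0.5104 0.0228 0.2064] F [ 0.6  -0.19 -0.32] w 0.719 j7 1.17
shift m [0.2104 0.1062 0.1   ] share [0.7013 0.3541 0.3332]
turn about world z deg 0.03 yaw share -0.0003 (tool y down)
```

```bash
python3 -c "
from h import *
s=np.load('s2.npy'); crop(s,(160,90,280,215),5,'pics/c3.png')"
```

```text
(no output)
```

View pics/c3.png

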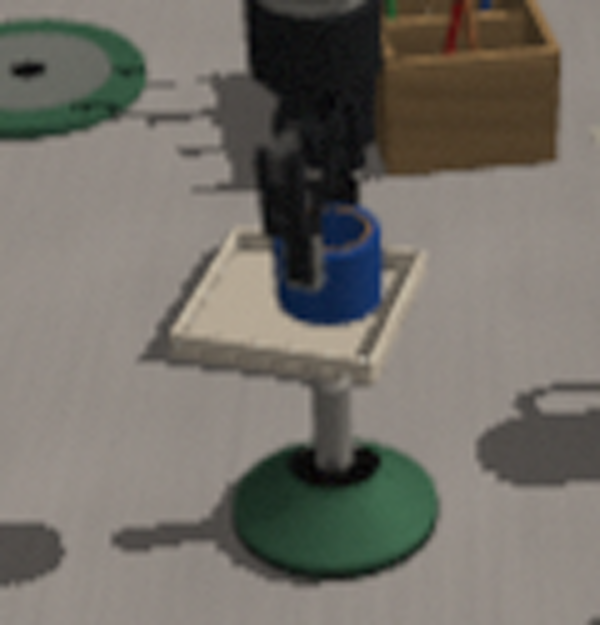

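The tape is held, but about 13 mm off the pad centre toward +x. The bare spindle is now visible below it. I'll measure the offsets.

```bash
python3 -c "
from h import *
s=np.load('s2.npy');t=np.load('t2.npy')
p=np.array([.5104,.0228,.2064])
for d in [(0,0,0),(0,-.03,0),(-.011,-.034,-.014),(.011,-.034,-.014)]: 
  u=proj('side',p+d); print(d,np.round(u,1),'crop',(np.array(u)-[160,90])*5)
c=max(blobs(s,(105,100,40),(130,255,255),(205,120,250,165)),key=cv2.contourArea); print(cv2.boundingRect(c))
c=blobs(t,(105,100,40),(130,255,255),(170,190,270,270)); print([cv2.boundingRect(q) for q in c])
for z in (.177,.18): print('tape bottom-ish center', plane('side',160+330/5,90+300/5,z))
g=cv2.cvtColor(s,cv2.COLOR_RGB2HSV)
for r in range(165,184,2): print(r,g[r,218:236,1], s[r,218:236].mean(1).astype(int))
print('pred spindle top/foot',proj('side',(.509,.0215,.11)),proj('side',(.509,.0215,.045)))
"
```

```text
(0, 0, 0) [225.4 137.2] crop [326.9958142  236.10473604]
(0, -0.03, 0) [224.8 142.8] crop [324.22878862 263.93329382]
(-0.011, -0.034, -0.014) [221.1 147.6] crop [305.51041228 288.01145466]
(0.011, -0.034, -0.014) [228.7 147.7] crop [343.69004228 288.44674542]
(215, 134, 21, 21)
[]
tape bottom-ish center [ 5.12493579e-01 -2.40346888e-04  1.77000000e-01]
tape bottom-ish center [ 0.51281392 -0.00473833  0.18      ]
165 [27 32 35 33 33 36 38 43 43 43 34 30 39 49 45 45 45 39] [ 79  82  82  86  80  80  88  92  93  87 111 121 104  95  99 108 134 144]
167 [23 21 22 25 24 18 24 24 19 26 26 26 23 25 29 28 26 23] [138 137 122 115  81  67  80  92 101 112 120 114 115 115 117 119 131 136]
169 [26 23 23 24 24 25 26 29 21 22 23 24 24 24 26 24 24 23] [138 138 139 139 102  67  65  67  71  77  86 102 129 141 140 139 139 138]
171 [23 24 23 22 19 25 23 22 21 25 28 24 21 23 23 23 23 21] [137 139 139 141 102  68  64  67  71  77  87 100 129 139 138 140 139 139]
173 [23 23 23 24 25 24 18 21 25 25 22 24 23 24 24 21 24 23] [139 140 140 142 108  71  67  69  68  77  87 101 128 140 140 139 139 138]
175 [26 24 22 22 23 26 22 25 21 22 22 22 22 21 21 23 23 23] [140 140 141 142 114  73  66  67  69  76  87 101 123 138 140 139 139 138]
177 [24 22 24 20 22 21 26 18 24 19 22 24 20 24 20 21 19 22] [139 141 141 133 100  70  65  68  71  77  90 100 109 110 124 128 128 134]
179 [36 49 55 28 27 17 23 22 21 25 27 24 23 25 38 99 97 84] [ 70  55  44  59  52  58  65  67  70  77  89 101  85  67  47  42  55  69]
181 [46 18 34 43 32 18 18 20 16 20 22 24 26 22 34 64 64 68] [ 20  13  14  11  14  54  67  62  62  72  89 100  66  22  14  13  14  25]
183 [ 32  21  23 128 102  26  21  28  12  21  22  32  24  28  73 102  30  98] [15 11 10  7  4 29 46 42 41 47 66 51 20  8  5  4 16 37]
pred spindle top/foot (np.float64(225.86412860726688), np.float64(164.29133294456125)) (np.float64(226.46736165409536), np.float64(181.02002989411523))
```

The jaw is at 74°, so the front finger only looks offset. The tape centre at x=0.512 agrees with the TCP, so the grip is centred. I'll carry the tape to the tray.

drive_tool(
  plan=[
    {"translation": [0.08, 0, 0.04], "yaw": 0, "hand": -1},
    {"translation": [0.2, 0, 0.1], "yaw": 0, "hand": -1},
    {"translation": [0.32, 0, 0.15], "yaw": 0, "hand": -1},
    {"translation": [0.44, 0, 0.21], "yaw": 0, "hand": -1},
    {"translation": [0.55, 0, 0.26], "yaw": 0, "hand": -1},
    {"translation": [0.65, 0, 0.31], "yaw": 0, "hand": -1},
    {"translation": [0.7, 0.0, 0.33], "yaw": 0, "hand": -1},
    {"translation": [0.7, 0.0, 0.33], "yaw": 0, "hand": -1},
  ],
)

```text
t: 4.33
tcp_pos: [0.468, 0.2572, 0.199]
ee_rot: [-0.563, -0.426, 0.426, 0.565]
ft_force: [-0.2, 0.7, -0.8]
grip_width: 0.717
```

```bash
python3 -c "
from h import *
go((.4747,.2529,.05),73.7)"
```

```text
jaw deg 74.13 down [-0.0026  0.0019 -1.    ] tcp [0.468  0.2572 0.199 ] F [-0.16  0.74 -0.8 ] w 0.717 j7 0.68
shift m [-0.0025  0.149  -0.008 ] share [-0.0082  0.4967 -0.0268]
turn about world z deg -0.43 yaw share 0.0047 (tool y down)
```

drive_tool(
  plan=[
    {"translation": [0, 0.1, -0.02], "yaw": 0, "hand": -1},
    {"translation": [0, 0.21, -0.02], "yaw": 0, "hand": -1},
    {"translation": [0, 0.32, -0.02], "yaw": 0, "hand": -1},
    {"translation": [0, 0.4, -0.02], "yaw": 0, "hand": -1},
    {"translation": [0, 0.46, -0.02], "yaw": 0, "hand": -1},
    {"translation": [0, 0.49, -0.02], "yaw": 0, "hand": -1},
    {"translation": [0, 0.49, -0.02], "yaw": 0, "hand": -1},
    {"translation": [0, 0.49, -0.02], "yaw": 0, "hand": -1},
  ],
)

```text
t: 5.0
tcp_pos: [0.4762, 0.2496, 0.0529]
ee_rot: [-0.566, -0.423, 0.424, 0.566]
ft_force: [0.8, 0.7, -1.1]
grip_width: 0.719
```

drive_tool(
  plan=[
    {"translation": [0, 0.01, 0], "yaw": 0, "hand": -1},
    {"translation": [0, 0.018, 0], "yaw": 0, "hand": -1},
    {"translation": [0, 0.018, 0], "yaw": 0, "hand": -1},
  ],
)

```text
t: 5.25
tcp_pos: [0.477, 0.2504, 0.0486]
ee_rot: [0.566, 0.424, -0.423, -0.566]
ft_force: [0.5, 0.2, -1.5]
grip_width: 0.72
```

drive_tool(
  plan=[
    {"translation": [0, 0.008, 0], "yaw": 0, "hand": -1},
    {"translation": [0, 0.013, 0], "yaw": 0, "hand": -1},
    {"translation": [0, 0.013, 0], "yaw": 0, "hand": -1},
    {"translation": [0, 0.013, 0], "yaw": 0, "hand": -1},
  ],
)

```text
t: 5.58
tcp_pos: [0.4764, 0.2502, 0.044]
ee_rot: [-0.566, -0.424, 0.424, 0.566]
ft_force: [-0.4, 0.6, -1.7]
grip_width: 0.723
```

drive_tool(
  plan=[
    {"translation": [0, 0.005, 0], "yaw": 0, "hand": -1},
    {"translation": [0, 0.01, 0], "yaw": 0, "hand": -1},
    {"translation": [0, 0.01, 0], "yaw": 0, "hand": -1},
    {"translation": [0, 0.01, 0], "yaw": 0, "hand": -1},
  ],
)

```text
t: 5.92
tcp_pos: [0.4765, 0.2503, 0.0436]
ee_rot: [0.566, 0.424, -0.424, -0.566]
ft_force: [-7.5, -4.5, 26.0]
grip_width: 0.723
```

Contact with the floor at TCP z 0.0436, so I'll release and rise.

drive_tool(
  plan=[
    {"translation": [0, -0.008, 0], "yaw": 0, "hand": 1},
    {"translation": [0, -0.008, 0], "yaw": 0, "hand": 1},
    {"translation": [0, -0.008, 0], "yaw": 0, "hand": 1},
    {"translation": [0, -0.008, 0], "yaw": 0, "hand": 1},
    {"translation": [0, -0.1, 0], "yaw": 0, "hand": 1},
    {"translation": [0, -0.23, 0], "yaw": 0, "hand": 1},
    {"translation": [0, -0.36, 0], "yaw": 0, "hand": 1},
    {"translation": [0, -0.5, 0], "yaw": 0, "hand": 1},
  ],
)

```text
t: 6.58
tcp_pos: [0.4755, 0.2497, 0.191]
ee_rot: [-0.566, -0.423, 0.425, 0.566]
ft_force: [1.0, -0.1, -0.5]
grip_width: 0.999
```

```bash
python3 -c "
from h import *
go((.5455,-.301,.2),50)
s=snapshot('side'); c=max(blobs(s,(105,100,40),(130,255,255),(190,120,250,165)),key=cv2.contourArea); x,y,w,h=cv2.boundingRect(c); print(x,y,w,h)
uv=np.array([proj('side',(.4775+.032*np.cos(a),.2503+.032*np.sin(a),z)) for a in np.linspace(0,6.28,60) for z in(.006,.054)]); print('pred',uv.min(0),uv.max(0))
np.save('s3.npy',s)
"
```

```text
jaw deg 73.69 down [-0.0026 -0.0011 -1.    ] tcp [0.4755 0.2497 0.191 ] F [ 0.97 -0.13 -0.54] w 0.999 j7 0.69
shift m [-0.5089 -0.0086 -0.2218] share [-1.6964 -0.0285 -0.7394]
turn about world z deg -23.69 yaw share 0.2632 (tool y down)
213 137 17 19
pred [211.8362722  134.89931836] [230.10965243 155.81629007]
```

```bash
python3 -c "
from h import *
T=np.mean([snapshot('top') for _ in range(8)],0);S=np.mean([snapshot('side') for _ in range(8)],0)
np.save('T.npy',T);np.save('S.npy',S)
f=lambda a,b:cv2.resize(np.clip((a[b[1]:b[3],b[0]:b[2]]/255)**.5*255,0,255).astype(np.uint8),(390,390),interpolation=2)
cv2.imwrite('pics/c4.png',np.hstack([f(T,(185,200,235,250)),f(S,(206,160,246,200))])[:,:,::-1])"
```

```text
(no output)
```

View pics/c4.png

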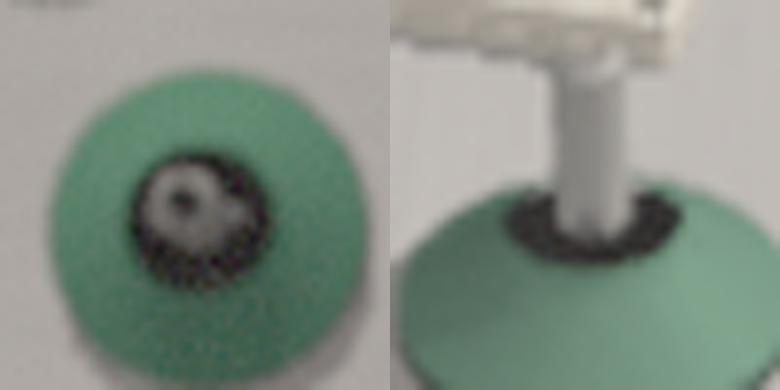

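In the side crop the pin's near end shows at (590,230). In the top crop it is a lump right of the spindle at (240,213). So the pin points about −85°, close to the sleeve's visible notch direction. Next I move to the sleeve.

drive_tool(
  plan=[
    {"translation": [-0.1, -0.03, -0.04], "yaw": 0.05, "hand": 1},
    {"translation": [-0.22, -0.03, -0.1], "yaw": 0.12, "hand": 1},
    {"translation": [-0.34, -0.03, -0.15], "yaw": 0.19, "hand": 1},
    {"translation": [-0.46, -0.03, -0.2], "yaw": 0.26, "hand": 1},
    {"translation": [-0.58, -0.03, -0.25], "yaw": 0.26, "hand": 1},
    {"translation": [-0.7, -0.03, -0.3], "yaw": 0.26, "hand": 1},
    {"translation": [-0.82, -0.03, -0.36], "yaw": 0.26, "hand": 1},
    {"translation": [-0.94, -0.03, -0.41], "yaw": 0.26, "hand": 1},
  ],
)

```text
t: 8.1
tcp_pos: [0.5157, -0.0569, 0.2001]
ee_rot: [0.64, 0.301, -0.3, -0.64]
ft_force: [0.9, -0.6, 0.5]
grip_width: 0.999
```

```bash
python3 -c "
from h import *
go((.5455,-.301,.2),50)"
```

```text
jaw deg 50.3 down [ 1.2e-03 -1.0e-04 -1.0e+00] tcp [ 0.5157 -0.0569  0.2001] F [ 0.92 -0.62  0.46] w 0.999 j7 0.95
shift m [-1.687e-01  1.000e-04 -1.789e-01] share [-5.624e-01  4.000e-04 -5.963e-01]
turn about world z deg -0.3 yaw share 0.0033 (tool y down)
```

drive_tool(
  plan=[
    {"translation": [-0.09, 0, -0.1], "yaw": 0, "hand": 1},
    {"translation": [-0.18, 0, -0.19], "yaw": 0, "hand": 1},
    {"translation": [-0.27, 0, -0.285], "yaw": 0, "hand": 1},
    {"translation": [-0.36, 0, -0.38], "yaw": 0, "hand": 1},
    {"translation": [-0.45, 0, -0.475], "yaw": 0, "hand": 1},
    {"translation": [-0.54, 0, -0.575], "yaw": 0, "hand": 1},
    {"translation": [-0.555, 0, -0.59], "yaw": 0, "hand": 1},
    {"translation": [-0.555, 0, -0.59], "yaw": 0, "hand": 1},
  ],
)

```text
t: 8.77
tcp_pos: [0.5439, -0.3011, 0.1995]
ee_rot: [0.642, 0.298, -0.299, -0.64]
ft_force: [0.8, 1.2, 0.1]
grip_width: 0.997
```

```bash
python3 -c "
from h import *
go((.5455,-.301,.072),50)"
```

```text
jaw deg 49.91 down [-3.0e-04 -2.3e-03 -1.0e+00] tcp [ 0.5439 -0.3011  0.1995] F [0.84 1.22 0.1 ] w 0.997 j7 1.39
shift m [ 0.0013  0.1275 -0.001 ] share [ 0.0044  0.4249 -0.0034]
turn about world z deg 0.09 yaw share -0.001 (tool y down)
```

drive_tool(
  plan=[
    {"translation": [0.005, 0.12, -0.003], "yaw": 0, "hand": 1},
    {"translation": [0.005, 0.24, -0.003], "yaw": 0, "hand": 1},
    {"translation": [0.005, 0.36, -0.003], "yaw": 0, "hand": 1},
    {"translation": [0.005, 0.46, -0.003], "yaw": 0, "hand": 1},
    {"translation": [0.005, 0.49, -0.003], "yaw": 0, "hand": 1},
    {"translation": [0.005, 0.49, -0.003], "yaw": 0, "hand": 1},
    {"translation": [0.005, 0.49, -0.003], "yaw": 0, "hand": 1},
  ],
  force=20,
)

```text
t: 9.35
tcp_pos: [0.5474, -0.2948, 0.0533]
ee_rot: [-0.64, -0.301, 0.301, 0.64]
ft_force: [0.6, 0.7, 0.6]
grip_width: 1.001
```

drive_tool(
  plan=[
    {"translation": [0, 0, 0], "yaw": 0, "hand": 0.2},
    {"translation": [0, 0, 0], "yaw": 0, "hand": 0.1},
    {"translation": [0, 0, 0], "yaw": 0, "hand": -0.3},
    {"translation": [0, 0, 0], "yaw": 0, "hand": -0.3},
    {"translation": [0, 0, 0], "yaw": 0, "hand": -0.3},
    {"translation": [0, 0, 0], "yaw": 0, "hand": -0.3},
  ],
)

```text
t: 9.85
tcp_pos: [0.5473, -0.297, 0.0542]
ee_rot: [0.641, 0.301, -0.3, -0.639]
ft_force: [-1.2, -2.5, 6.6]
grip_width: 0.519
```

```bash
python3 -c "
from h import *
go((.5455,-.301,.072),-40)"
```

```text
jaw deg 50.24 down [ 0.002  -0.0019 -1.    ] tcp [ 0.5473 -0.297   0.0542] F [-1.16 -2.48  6.56] w 0.519 j7 1.41
shift m [-0.0042 -0.0178 -0.0012] share [-0.0141 -0.0594 -0.0041]
turn about world z deg 89.76 yaw share -0.9974 (tool y down)
```

drive_tool(
  plan=[
    {"translation": [0, 0, 0], "yaw": 0, "hand": 1},
    {"translation": [0, 0, 0], "yaw": 0, "hand": 1},
    {"translation": [0, 0, 0], "yaw": 0, "hand": 1},
    {"translation": [0, 0, 0], "yaw": 0.07, "hand": 1},
    {"translation": [0, 0, 0], "yaw": 0.14, "hand": 1},
    {"translation": [0, 0, 0], "yaw": 0.21, "hand": 1},
    {"translation": [0, 0, 0], "yaw": 0.28, "hand": 1},
    {"translation": [0, 0, 0], "yaw": 0.35, "hand": 1},
  ],
)

```text
t: 10.52
tcp_pos: [0.5466, -0.2951, 0.0523]
ee_rot: [-0.698, -0.113, 0.114, 0.698]
ft_force: [0.5, -0.8, -0.6]
grip_width: 1.002
```

drive_tool(
  plan=[
    {"translation": [0, 0, 0], "yaw": 0.08, "hand": 1},
    {"translation": [0, 0, 0], "yaw": 0.16, "hand": 1},
    {"translation": [0, 0, 0], "yaw": 0.24, "hand": 1},
    {"translation": [0, 0, 0], "yaw": 0.32, "hand": 1},
    {"translation": [0, 0, 0], "yaw": 0.4, "hand": 1},
    {"translation": [0, 0, 0], "yaw": 0.48, "hand": 1},
    {"translation": [0, 0, 0], "yaw": 0.56, "hand": 1},
    {"translation": [0, 0, 0], "yaw": 0.64, "hand": 1},
  ],
)

```text
t: 11.18
tcp_pos: [0.5467, -0.295, 0.0523]
ee_rot: [-0.667, 0.235, -0.235, 0.667]
ft_force: [0.2, 0.3, -1.1]
grip_width: 0.999
```

drive_tool(
  plan=[
    {"translation": [0, 0, 0], "yaw": 0.01, "hand": 1},
    {"translation": [0, 0, 0], "yaw": 0.01, "hand": 0.1},
    {"translation": [0, 0, 0], "yaw": 0.01, "hand": -0.3},
    {"translation": [0, 0, 0], "yaw": 0.01, "hand": -0.3},
    {"translation": [0, 0, 0], "yaw": 0.01, "hand": -0.3},
    {"translation": [0, 0, 0], "yaw": 0.01, "hand": -0.3},
  ],
)

```text
t: 11.68
tcp_pos: [0.5473, -0.2961, 0.0531]
ee_rot: [0.666, -0.238, 0.239, -0.666]
ft_force: [1.3, -1.0, -0.4]
grip_width: 0.498
```

```bash
python3 -c "
from h import *
go((.5455,-.301,.072),-40)"
```

```text
jaw deg -39.37 down [ 1.4e-03 -6.0e-04 -1.0e+00] tcp [ 0.5473 -0.2961  0.0531] F [ 1.33 -1.02 -0.36] w 0.498 j7 0.14
shift m [ 0.0018 -0.0189 -0.005 ] share [ 0.0058 -0.0631 -0.0165]
turn about world z deg -0.63 yaw share 0.007 (tool y down)
```

```bash
python3 -c "
from h import *
s=snapshot('side'); np.save('s4.npy',s); t=snapshot('top'); 
f=lambda a,b:cv2.resize(a[b[1]:b[3],b[0]:b[2]],(400,500),interpolation=2)
cv2.imwrite('pics/c5.png',np.hstack([f(s,(205,200,285,300)),f(t,(275,170,355,270))])[:,:,::-1]); print([readout.state()['grip_width']])"
```

```text
[0.4960220504541469]
```

View pics/c5.png

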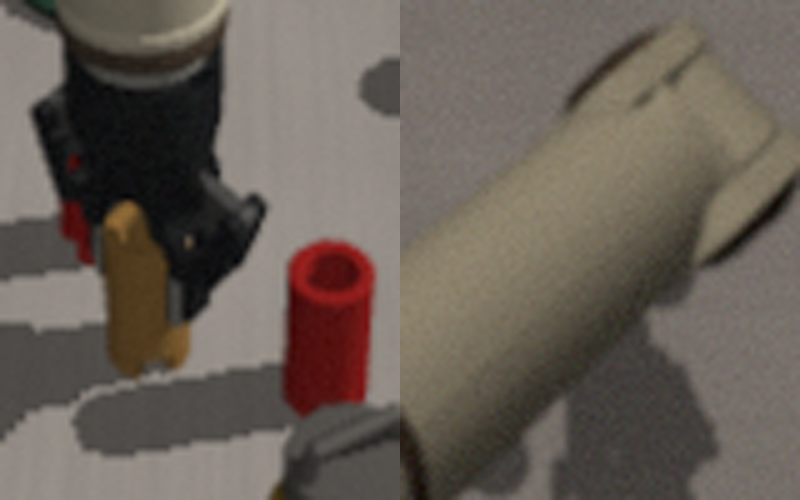

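The sleeve is held. Its centre is at side pixel x≈234.5, which matches the TCP, and the notch is still facing the camera. I'll firm up the grip and lift.

drive_tool(
  plan=[
    {"translation": [0, 0, 0], "yaw": 0, "hand": -1},
    {"translation": [0, 0, 0], "yaw": 0, "hand": -1},
    {"translation": [0, -0.05, 0], "yaw": 0, "hand": -1},
    {"translation": [0, -0.13, 0], "yaw": 0, "hand": -1},
    {"translation": [0, -0.23, 0], "yaw": 0, "hand": -1},
    {"translation": [0, -0.33, 0], "yaw": 0, "hand": -1},
    {"translation": [0, -0.43, 0], "yaw": 0, "hand": -1},
    {"translation": [0, -0.45, 0], "yaw": 0, "hand": -1},
  ],
  force=55,
)

```text
t: 12.45
tcp_pos: [0.548, -0.2969, 0.1931]
ee_rot: [0.666, -0.237, 0.241, -0.666]
ft_force: [1.9, -1.1, -1.3]
grip_width: 0.499
```

```bash
python3 -c "
from h import *
go((.5085,.0215,.19),-39.4)"
```

```text
jaw deg -39.44 down [ 0.0053 -0.0021 -1.    ] tcp [ 0.548  -0.2969  0.1931] F [ 1.87 -1.12 -1.34] w 0.499 j7 0.05
shift m [-0.2328  0.0022  0.2208] share [-0.7761  0.0072  0.7361]
turn about world z deg 0.04 yaw share -0.0005 (tool y down)
```

drive_tool(
  plan=[
    {"translation": [-0.05, 0, 0.05], "yaw": 0, "hand": -1},
    {"translation": [-0.14, 0, 0.13], "yaw": 0, "hand": -1},
    {"translation": [-0.24, 0, 0.225], "yaw": 0, "hand": -1},
    {"translation": [-0.34, 0, 0.32], "yaw": 0, "hand": -1},
    {"translation": [-0.44, 0, 0.415], "yaw": 0, "hand": -1},
    {"translation": [-0.54, 0, 0.51], "yaw": 0, "hand": -1},
    {"translation": [-0.64, 0, 0.605], "yaw": 0, "hand": -1},
    {"translation": [-0.71, 0, 0.67], "yaw": 0, "hand": -1},
  ],
)

```text
t: 13.12
tcp_pos: [0.5073, -0.0005, 0.1867]
ee_rot: [-0.666, 0.239, -0.236, 0.666]
ft_force: [-0.2, 0.7, -2.9]
grip_width: 0.497
```

drive_tool(
  plan=[
    {"translation": [-0.04, 0, 0.04], "yaw": 0, "hand": -1},
    {"translation": [-0.065, 0, 0.06], "yaw": 0, "hand": -1},
    {"translation": [-0.065, 0, 0.06], "yaw": 0, "hand": -1},
    {"translation": [-0.065, 0, 0.06], "yaw": 0, "hand": -1},
    {"translation": [-0.065, 0, 0.06], "yaw": 0, "hand": -1},
  ],
)

```text
t: 13.53
tcp_pos: [0.506, 0.0191, 0.1876]
ee_rot: [0.666, -0.239, 0.239, -0.665]
ft_force: [0.5, -0.5, -2.8]
grip_width: 0.493
```

```bash
python3 -c "
from h import *
go((.5085,.0215,.19),-39.4)
S=np.mean([snapshot('side') for _ in range(6)],0).astype(np.uint8); np.save('s5.npy',S)
P=np.mean([readout.state()['tcp_pos'] for _ in range(3)],0); print(P)
c=max(blobs(S,(10,110,40),(30,255,255),(195,100,265,180)),key=cv2.contourArea); print(cv2.boundingRect(c))
crop(S,(190,100,265,210),5,'pics/c6.png')
for z in (.137,.227): print(proj('side',(P[0],P[1],z)))
print(proj('side',(.5085,.0215,.11)),proj('side',(.5085,.0215,.045)))
"
```

```text
jaw deg -39.56 down [-4.0e-04 -1.1e-03 -1.0e+00] tcp [0.506  0.0191 0.1876] F [ 0.48 -0.51 -2.83] w 0.493 j7 -0.57
shift m [ 0.0004 -0.0024  0.0035] share [ 0.0015 -0.0081  0.0115]
turn about world z deg 0.16 yaw share -0.0017 (tool y down)
[0.5061621  0.02027452 0.18762621]
(235, 100, 30, 24)
(np.float64(224.6416481890024), np.float64(157.24988205377363))
(np.float64(223.6714004171638), np.float64(131.58228641148548))
(np.float64(225.700923151337), np.float64(164.28959536908351)) (np.float64(226.30913022173397), np.float64(181.0184653035297))
```

View pics/c6.png

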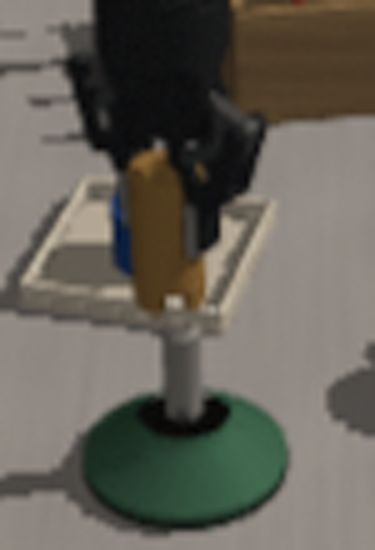

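```bash
python3 -c "
from h import *
S=np.load('s5.npy'); h=cv2.cvtColor(S,cv2.COLOR_RGB2HSV)
for r in range(148,164): 
  q=np.where((h[r,205:240,1]>110)&(h[r,205:240,0]<32))[0]+205; print(r,q.min() if len(q) else 0,q.max() if len(q) else 0,h[r,214:236,1])
for r in (168,170,172,174,176): print(r,S[r,218:236].mean(1).astype(int))
"
```

```text
148 217 226 [203 196  63 161 165 159 157 160 165 160 157 157 127  36  20  14  14  12
  15  44  44  46]
149 217 226 [199 197  59 161 159 159 160 157 156 155 160 159 134  36  24  20  13  12
  40  45  45  46]
150 217 226 [191 193  58 160 158 158 157 160 161 158 160 160 146  48  24  19  64  45
  43  45  44  46]
151 217 226 [196 197  47 151 159 159 160 159 161 161 160 159 165 107  80  70  98  54
  45  45  44  45]
152 217 230 [194 197  28 147 163 159 159 160 156 158 159 159 160 155 146 147 126  56
  46  44  44  44]
153 217 230 [155 202  23 143 162 158 159 158 155 158 152 158 156 160 160 158 129  58
  44  44  44  44]
154 217 230 [ 22 124  30 146 158 160 156 163 159 154 159 154 157 158 156 158 139  58
  44  44  46  44]
155 217 230 [ 34  13  55 143 154 163 157 158 156 160 157 157 158 158 156 157 154  59
  44  44  44  45]
156 217 230 [ 44  44  80 146 156 160 162 160 161 158 159 157 158 159 158 155 156  56
  45  45  44  43]
157 217 230 [ 45  45  64 129 158 156 160 160 158 159 160 158 156 156 157 156 159  58
  46  47  42  44]
158 217 230 [ 45  44  60 114 158 153 158 161 158 157 161 150 156 159 1
[... 210 characters left out ...]
58  98  65
  44  45  41  42]
161 219 228 [ 45  46  46  62 108 152 161 161 142  52  46  38  55  99 134 108  63  50
  26  35  39  40]
162 221 221 [ 43  45  45  47  59  79 106 132  98  54  44  46  49  59  74  65  49  46
  30  36  42  43]
163 0 0 [43 46 43 46 45 52 66 80 64 46 46 42 46 45 46 44 44 44 46 43 46 46]
168 [136 137 137 139  97  65  73  80  89  93  91  99 129 138 139 138 138 137]
170 [138 138 139 140 100  66  65  67  69  76  87 100 128 138 139 138 138 139]
172 [138 138 139 140 100  65  65  67  69  76  87 100 129 139 139 138 138 138]
174 [139 138 138 140 112  74  65  68  70  76  87 100 126 137 138 138 138 137]
176 [139 139 140 141 111  73  65  67  69  76  88  99 123 136 138 138 138 137]
```

```bash
python3 -c "
from h import *
S=np.load('S.npy'); T=np.load('T.npy')
for r in range(176,188): print(r,S[r,216:240].mean(1).astype(int))
print('TOP')
for r in range(218,240): print(r,T[r,198:224].mean(1).astype(int))
b=(.5085,.0215)
for a in(-100,-90,-80,-70): 
  d=np.array([np.cos(np.radians(a)),np.sin(np.radians(a))])*.019
  print(a,[np.round(proj(n,(b[0]+d[0],b[1]+d[1],.0525)),1) for n in('side','top')],'near root',np.round(proj('top',(b[0]+d[0]*.63,b[1]+d[1]*.63,.056)),1))
print('foot/top',np.round(proj('top',(*b,.045)),1),np.round(proj('top',(*b,.11)),1),np.round(proj('side',(*b,.045)),1))
for y in (.012,.0162,.0203): print(y,proj('side',(.503,y-.022,.1345)))
"
```

```text
176 [140 139 138 140 140 140 111  74  65  68  69  76  87 100 123 135 138 138
 138 137 137 138 138 138]
177 [139 139 139 139 140 133 100  69  66  67  69  76  88 100 109 112 122 128
 128 133 137 138 138 137]
178 [139 124 117 111 105 104  82  63  65  67  69  76  88 100  98  87  88  93
  94 107 123 129 136 138]
179 [107  83  70  57  44  57  53  58  66  68  69  76  88 100  86  67  46  42
  55  69  89  96 109 125]
180 [ 50  36  31  21  26  18  15  53  66  67  68  76  88 100  66  21  10  12
  33  51  64  69  74  92]
181 [34 28 17 11 10  9 15 53 65 62 63 72 87 99 65 20 10 10 10 24 62 72 71 70]
182 [31 21 11  9 10 11 13 47 64 52 50 64 85 86 51 16  7 10  9 17 63 75 75 73]
183 [31 23 12 10  8 10 10 30 46 41 39 46 67 52 21  9  9  8  9 38 67 76 77 76]
184 [32 29 19 10  9 11  9  9 16 23 25 22 31 19 11  9 10 10 25 59 74 74 76 78]
185 [34 35 30 23 13  9 11 10 10 10 12 10  9 10  8  9 10 25 52 72 78 76 77 78]
186 [35 36 37 34 26 18 15 11 11 11  8  9  9 10 22 25 42 54 68 77 81 81 80 79]
187 [36 37 39 40 38 33 32 32 28 25 27 30 31 39 48 52 63 70 74 79 82 82 81 81]
TOP
218 [51 54 52 54 56 56 54 54 49 42 
[... 1701 characters left out ...]
2 24 22 22 23 21 24 25 22 23 28 24 27 27
 28 31]
239 [35 35 31 33 29 30 27 29 28 28 25 25 26 24 26 27 26 28 24 23 28 22 27 28
 28 31]
-100 [array([224.9, 182.8]), array([215.7, 228.8])] near root [213.4 228.3]
-90 [array([225.9, 182.9]), array([215.9, 227.7])] near root [213.5 227.6]
-80 [array([227. , 182.8]), array([215.8, 226.7])] near root [213.5 226.9]
-70 [array([228. , 182.7]), array([215.6, 225.6])] near root [213.3 226.3]
foot/top [209.9 227.9] [207.8 225.7] [226.3 181. ]
0.012 (np.float64(223.04893338702993), np.float64(163.73534532947747))
0.0162 (np.float64(223.12971581389206), np.float64(162.91538811661735))
0.0203 (np.float64(223.20816910136318), np.float64(162.11907211778808))
```

The top view puts the pin at about −80° and the side view at about −85°. The sleeve's notch is at about −77°, and its axis sits about 5 mm off the TCP along the pad width. I'll correct both offsets.

drive_tool(
  plan=[
    {"translation": [0.005, 0, 0.015], "yaw": 0.03, "hand": -1},
    {"translation": [0.005, 0, 0.025], "yaw": 0.055, "hand": -1},
    {"translation": [0.005, 0, 0.025], "yaw": 0.055, "hand": -1},
    {"translation": [0.005, 0, 0.025], "yaw": 0.055, "hand": -1},
  ],
)

```text
t: 14.17
tcp_pos: [0.512, 0.0259, 0.1876]
ee_rot: [0.655, -0.267, 0.267, -0.655]
ft_force: [-0.3, 0.1, -2.1]
grip_width: 0.496
```

```bash
cat >> h.py <<'E'
def look(z=None):
    Ss=[];P=[]
    for _ in range(6): Ss.append(snapshot('side')); P.append(readout.state()['tcp_pos'])
    S=np.mean(Ss,0).astype(np.uint8); P=np.mean(P,0); print('P',P.round(4)); h=cv2.cvtColor(S,cv2.COLOR_RGB2HSV)
    for r in range(150,186,2):
        q=h[r,205:245,1].astype(float)*(h[r,205:245,0]<32); i=np.where(q>110)[0]
        if len(i)>5:
            L,Rr=i[0],i[-1]; f=lambda a:np.clip((q[a]-45)/112,0,1)
            print(r,'sleeve edges',round(205+L-.5-f(L-1)+ (1-f(L)),2),round(205+Rr+.5+f(Rr+1)-(1-f(Rr)),2))
    return S,P,h
E
python3 -c "
from h import *
S,P,h=look(); np.save('s6.npy',S)
for r in range(157,164): print(r,h[r,214:238,1])
print(proj('side',(.509,.0215,.12)))
go((.509,.0215,.17))"
```

```text
P [0.5119 0.0258 0.1876]
150 sleeve edges 218.51 231.63
152 sleeve edges 218.66 232.38
154 sleeve edges 218.65 232.5
156 sleeve edges 218.49 232.85
158 sleeve edges 218.97 232.72
157 [ 45  45  45  45  64 116 159 156 160 160 159 132 126 126 143 161 158 158
 156  82  42  46  46  45]
158 [ 45  45  44  45  61 104 158 159 160 157 101  63  56  66  97 159 157 158
 149  78  43  46  44  45]
159 [ 46  44  44  47  43  64 131 155 158 158  82  50  44  53  81 159 156 147
 104  58  45  44  43  45]
160 [ 46  46  45  47  40  51  87 139 163 161  72  44  42  48  59  98 114  95
  59  43  41  40  44  42]
161 [48 46 48 44 44 46 56 70 85 93 59 41 44 46 50 61 62 53 28 33 39 40 44 35]
162 [46 46 43 44 45 46 45 44 52 56 49 46 44 46 45 45 45 46 30 36 43 43 43 31]
163 [45 43 45 44 45 42 46 46 43 43 46 44 46 45 44 46 44 44 46 46 44 46 39 26]
(np.float64(225.76794408153273), np.float64(161.62396949240429))
jaw deg -44.35 down [-1.e-04  1.e-04 -1.e+00] tcp [0.5119 0.0259 0.1877] F [ 0.19  0.47 -2.07] w 0.496 j7 -0.66
shift m [ 0.001   0.0177 -0.0052] share [ 0.0034  0.0589 -0.0174]
```

drive_tool(
  plan=[
    {"translation": [0, 0.03, 0], "yaw": 0, "hand": -1},
    {"translation": [0, 0.06, 0], "yaw": 0, "hand": -1},
    {"translation": [0, 0.08, 0], "yaw": 0, "hand": -1},
    {"translation": [0, 0.085, 0], "yaw": 0, "hand": -1},
    {"translation": [0, 0.085, 0], "yaw": 0, "hand": -1},
  ],
)

```text
t: 14.88
tcp_pos: [0.5115, 0.0259, 0.1612]
ee_rot: [0.655, -0.267, 0.267, -0.654]
ft_force: [0.6, 0.3, -2.2]
grip_width: 0.492
```

drive_tool(
  plan=[
    {"translation": [0, 0.005, 0], "yaw": 0, "hand": -1},
    {"translation": [0, 0.01, 0], "yaw": 0, "hand": -1},
    {"translation": [0, 0.01, 0], "yaw": 0, "hand": -1},
    {"translation": [0, 0.01, 0], "yaw": 0, "hand": -1},
  ],
)

```text
t: 15.22
tcp_pos: [0.5122, 0.0255, 0.1597]
ee_rot: [0.655, -0.267, 0.267, -0.655]
ft_force: [-1.7, -2.1, 3.7]
grip_width: 0.495
```

drive_tool(
  plan=[
    {"translation": [0, 0.005, -0.004], "yaw": 0, "hand": -1},
    {"translation": [0, 0.01, -0.004], "yaw": 0, "hand": -1},
    {"translation": [0, 0.01, -0.004], "yaw": 0, "hand": -1},
    {"translation": [0, 0.01, -0.004], "yaw": 0, "hand": -1},
  ],
)

```text
t: 15.55
tcp_pos: [0.5116, 0.0247, 0.156]
ee_rot: [0.655, -0.267, 0.267, -0.655]
ft_force: [1.7, -4.5, -2.1]
grip_width: 0.492
```

drive_tool(
  plan=[
    {"translation": [0.002, 0.005, 0], "yaw": 0, "hand": -1},
    {"translation": [0.003, 0.01, 0], "yaw": 0, "hand": -1},
    {"translation": [0.003, 0.015, 0], "yaw": 0, "hand": -1},
    {"translation": [0.003, 0.015, 0], "yaw": 0, "hand": -1},
  ],
)

```text
t: 15.88
tcp_pos: [0.5117, 0.0245, 0.1513]
ee_rot: [0.655, -0.267, 0.267, -0.655]
ft_force: [0.9, -2.2, -3.7]
grip_width: 0.493
```

drive_tool(
  plan=[
    {"translation": [0, 0.02, 0], "yaw": 0, "hand": -1},
    {"translation": [0.001, 0.04, 0], "yaw": 0, "hand": -1},
    {"translation": [0.001, 0.06, 0], "yaw": 0, "hand": -1},
    {"translation": [0.001, 0.08, 0], "yaw": 0, "hand": -1},
    {"translation": [0.001, 0.1, 0], "yaw": 0, "hand": -1},
    {"translation": [0.001, 0.11, 0], "yaw": 0, "hand": -1},
    {"translation": [0.001, 0.11, 0], "yaw": 0, "hand": -1},
  ],
)

```text
t: 16.47
tcp_pos: [0.5118, 0.0239, 0.1175]
ee_rot: [0.655, -0.267, 0.267, -0.654]
ft_force: [1.6, -5.1, -6.4]
grip_width: 0.49
```

drive_tool(
  plan=[
    {"translation": [0, 0.006, 0], "yaw": 0, "hand": -1},
    {"translation": [0, 0.012, 0], "yaw": 0, "hand": -1},
    {"translation": [0, 0.018, 0], "yaw": 0, "hand": -1},
    {"translation": [0, 0.018, 0], "yaw": 0, "hand": -1},
  ],
)

```text
t: 16.8
tcp_pos: [0.5121, 0.0239, 0.1128]
ee_rot: [0.655, -0.267, 0.267, -0.655]
ft_force: [1.3, -5.2, -3.1]
grip_width: 0.491
```

drive_tool(
  plan=[
    {"translation": [0.002, 0.006, 0], "yaw": 0, "hand": -1},
    {"translation": [0.003, 0.012, 0], "yaw": 0, "hand": -1},
    {"translation": [0.003, 0.012, 0], "yaw": 0, "hand": -1},
    {"translation": [0.003, 0.012, 0], "yaw": 0, "hand": -1},
  ],
)

```text
t: 17.13
tcp_pos: [0.5122, 0.0238, 0.1091]
ee_rot: [0.655, -0.267, 0.267, -0.655]
ft_force: [0.6, -4.0, -5.0]
grip_width: 0.493
```

drive_tool(
  plan=[
    {"translation": [0, 0.006, 0], "yaw": 0, "hand": -1},
    {"translation": [0, 0.01, 0], "yaw": 0, "hand": -1},
    {"translation": [0, 0.01, 0], "yaw": 0, "hand": -1},
    {"translation": [0, 0.01, 0], "yaw": 0, "hand": -1},
  ],
)

```text
t: 17.47
tcp_pos: [0.5123, 0.0238, 0.1063]
ee_rot: [0.655, -0.267, 0.267, -0.655]
ft_force: [-0.5, -4.8, -3.0]
grip_width: 0.496
```

drive_tool(
  plan=[
    {"translation": [0, 0.005, 0], "yaw": 0, "hand": -1},
    {"translation": [0, 0.01, 0], "yaw": 0, "hand": -1},
    {"translation": [0, 0.01, 0], "yaw": 0, "hand": -1},
    {"translation": [0, 0.01, 0], "yaw": 0, "hand": -1},
  ],
)

```text
t: 17.8
tcp_pos: [0.5124, 0.0238, 0.1034]
ee_rot: [0.655, -0.267, 0.267, -0.655]
ft_force: [-1.7, -4.2, -2.6]
grip_width: 0.497
```

drive_tool(
  plan=[
    {"translation": [0, 0.005, 0], "yaw": 0, "hand": -1},
    {"translation": [0, 0.01, 0], "yaw": 0, "hand": -1},
    {"translation": [0, 0.01, 0], "yaw": 0, "hand": -1},
    {"translation": [0, 0.01, 0], "yaw": 0, "hand": -1},
  ],
)

```text
t: 18.13
tcp_pos: [0.5124, 0.0238, 0.1003]
ee_rot: [0.655, -0.267, 0.267, -0.655]
ft_force: [-1.9, -4.5, -2.0]
grip_width: 0.494
```

The notches appear to have passed over the pin. The sleeve should be home at TCP z ≈ 0.098.

drive_tool(
  plan=[
    {"translation": [0, 0.005, 0], "yaw": 0, "hand": -1},
    {"translation": [0, 0.008, 0], "yaw": 0, "hand": -1},
    {"translation": [0, 0.008, 0], "yaw": 0, "hand": -1},
    {"translation": [0, 0.008, 0], "yaw": 0, "hand": -1},
  ],
)

```text
t: 18.47
tcp_pos: [0.5124, 0.0237, 0.0981]
ee_rot: [0.655, -0.267, 0.267, -0.655]
ft_force: [-3.4, -4.2, -2.5]
grip_width: 0.491
```

drive_tool(
  plan=[
    {"translation": [0, 0.004, 0], "yaw": 0, "hand": -1},
    {"translation": [0, 0.007, 0], "yaw": 0, "hand": -1},
    {"translation": [0, 0.007, 0], "yaw": 0, "hand": -1},
    {"translation": [0, 0.007, 0], "yaw": 0, "hand": -1},
  ],
)

```text
t: 18.8
tcp_pos: [0.5126, 0.0237, 0.0979]
ee_rot: [-0.654, 0.268, -0.267, 0.655]
ft_force: [-8.8, -3.6, 20.3]
grip_width: 0.493
```

Firm contact at TCP z 0.0979 against a predicted 0.098, so the sleeve is home. I'll ease off, open and rise.

drive_tool(
  plan=[
    {"translation": [0, -0.006, 0], "yaw": 0, "hand": -1},
    {"translation": [0, -0.006, 0], "yaw": 0, "hand": 0.2},
    {"translation": [0, -0.006, 0], "yaw": 0, "hand": 1},
    {"translation": [0, -0.006, 0], "yaw": 0, "hand": 1},
    {"translation": [0, -0.006, 0], "yaw": 0, "hand": 1},
    {"translation": [0, -0.006, 0], "yaw": 0, "hand": 1},
    {"translation": [0, -0.006, 0], "yaw": 0, "hand": 1},
  ],
)

```text
t: 19.38
tcp_pos: [0.5129, 0.0241, 0.0979]
ee_rot: [-0.655, 0.267, -0.267, 0.655]
ft_force: [1.2, -0.2, -0.0]
grip_width: 1.004
```

drive_tool(
  plan=[
    {"translation": [0, -0.05, 0], "yaw": 0, "hand": 1},
    {"translation": [0, -0.12, 0], "yaw": 0, "hand": 1},
    {"translation": [0, -0.22, 0], "yaw": 0, "hand": 1},
    {"translation": [0, -0.32, 0], "yaw": 0, "hand": 1},
    {"translation": [0, -0.42, 0], "yaw": 0, "hand": 1},
    {"translation": [0, -0.5, 0], "yaw": 0, "hand": 1},
    {"translation": [0, -0.5, 0], "yaw": 0, "hand": 1},
  ],
)

```text
t: 19.97
tcp_pos: [0.5159, 0.0238, 0.253]
ee_rot: [-0.653, 0.265, -0.27, 0.657]
ft_force: [1.2, -0.2, -0.4]
grip_width: 1.0
```

```bash
python3 -c "
from h import *
S=np.mean([snapshot('side') for _ in range(4)],0).astype(np.uint8); T=snapshot('top'); crop(S,(170,100,330,220),5,'pics/c7.png'); cv2.imwrite('pics/t7.png',T[:,:,::-1])
c=max(blobs(S,(10,110,40),(30,255,255),(205,130,250,200)),key=cv2.contourArea); print('brass',cv2.boundingRect(c))
for z in (.045,.056):
  uv=np.array([proj('side',(.509+.022*np.cos(a),.0215+.022*np.sin(a),z+k)) for a in np.linspace(0,6.28,90) for k in(0,.09)]); print(z,uv.min(0).round(1),uv.max(0).round(1))
s=readout.state(); print(s['t'],s['tcp_pos'],s['ft_force'])
"
```

```text
brass (219, 155, 15, 31)
0.045 [218.3 153.5] [233.4 185.3]
0.056 [218.2 150.5] [233.4 182.6]
20.2167 [0.51172455 0.0238038  0.24666873] [-0.09332932 -0.38542642 -0.48238152]
```

View pics/c7.png

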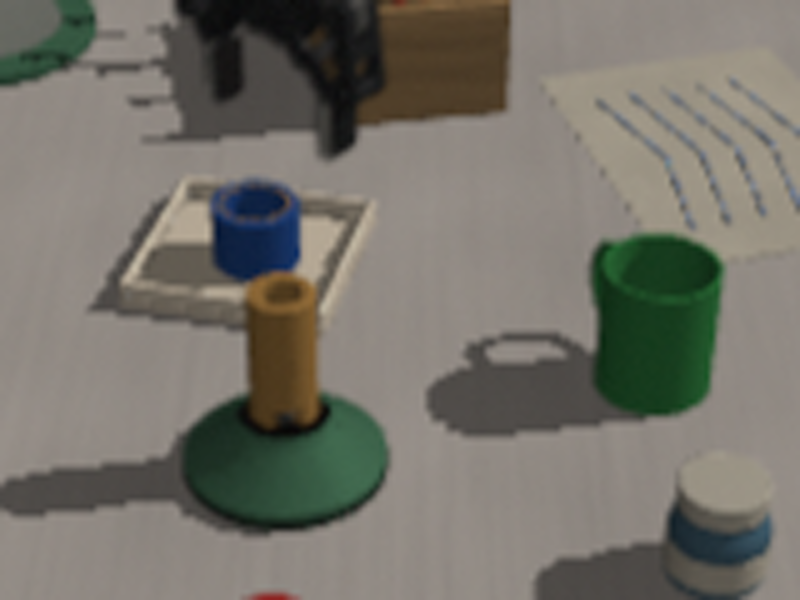

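The sleeve stands upright on the platform with the pin visible in its notch at crop (290,418). The tape lies flat in the tray at (255,230), the mug and jar are undisturbed, and the gripper is clear.

```bash
python3 -c "
from bench import ticket
print(ticket.hand_in())"
```

```text
the job is handed in; nothing more can be done
None
```

The job is handed in at about 20 s of the 70 s: the tape roll is in the white tray and the brass sleeve is on the spindle with its notches over the cross pin. `hand_in` gives no verdict, so the result rests on my own checks.

**How it went:** I read the pin and notch directions from the images, at about −82° each after a 5° turn of the sleeve. The sleeve then slid down without any feeling-turns. Force readings stayed low, with about 20 N at most against the base.

**Last checks:**
- **Sleeve:** it met the platform at tool height 0.0979 m against 0.098 m predicted. In the side view its outline spans rows 155–185, which fits the fully home prediction rather than the 11 mm higher one. The pin shows in the notch.
- **Tape:** it lies flat on the tray floor, a few mm from the centre I measured.
- **Bystanders:** the mug and jar look undisturbed. The flask was outside the final crop, so I did not recheck it, but no move went near it.
- **Gripper:** open and well clear, with force near zero.

**Disagreements:**
- The first centring pinch did not centre the sleeve. It sat about 5 mm off along the pad width, and I corrected that from the side view before lowering it.
- The gripper opening read 2–3 mm too small for both parts.

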